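# Restock the gravity-feed counter displays and leave the testers

## Task

Customers have left stock lying about: put the two full-length erasers flat and lengthwise into the narrow gravity-feed display and the two full rolls of tape flat into the wide one, so that each slides down its lane to the front stop or to the piece before it, nothing stacked on anything. The low roll goes in front and the tall roll behind it, so that both can be seen. The worn eraser stub and the nearly used-up small roll are testers: leave them where they lie.

Things in the scene. Friction and masses are not known exactly. Their poses are not given: they have to be found in the camera images.
- eraser_feeder: Narrow gravity-feed display, 167x46 mm, 80 high; lane 36 mm wide (45 mm erasers lodge crosswise). The slippery floor rises 20 deg along +x from a clear front stop (18 mm) to the open back; side walls 12 mm above it. Origin: centre of underside, z up, y across. Floor at d (0 to 0.17 m) up the slope from the stop: x=-0.080+0.940d, y=0, z=0.010+0.342d. Let go, things slide down. Fixed, yaw to 0.25.
- roll_feeder: Wide gravity-feed display, 167x70 mm, 80 high; lane 60 mm wide. The slippery floor rises 20 deg along +x from a clear front stop (18 mm) to the open back; side walls 12 mm above it. Origin: centre of underside, z up, y across. Floor at d (0 to 0.17 m) up the slope from the stop: x=-0.080+0.940d, y=0, z=0.010+0.342d. Let go, things slide down. Fixed, yaw to 0.25.
- eraser_a: Full-length white eraser in a blue card sleeve, stock, lying flat: 20 mm wide (x) by 45 mm long (y) by 11 mm high (z). Origin: centre of the underside. Any yaw. Either eraser may be in front.
- eraser_b: The other full-length eraser, stock, the same in size and looks as eraser_a: 20 x 45 x 11 mm, long along y, origin at the centre of the underside.
- low_roll: Full roll of paper tape, stock, the low one, lying flat: 48 mm outside diameter, 15 mm high. Origin: centre of the underside, z along its axis. Take it across the outside; its core is closed to the fingers.
- tall_roll: Full roll of paper tape, stock, the tall one, lying flat: 48 mm outside diameter, 27 mm high. Origin: centre of the underside, z along its axis. Take it across the outside; its core is closed to the fingers.
- eraser_stub: Tester: an eraser worn down to a stub, 21 mm wide (x), about 23 mm long (y), 11 mm high. Origin: centre of the underside. It stays where it lies.
- used_roll: Tester: a nearly used-up roll of tape, a thin ring of 35 mm outside diameter, 15 mm high. Origin: centre of the underside. It stays where it lies.
Things that resemble listed ones, but are neither listed nor needed, are in the scene too. Leave any pink look-alike of the tall_roll alone.

How it is judged:
At the end, for the whole second after the job is handed in: Both erasers lie flat, lengthwise, one behind the other in the narrow lane, and in the wide lane the low roll lies flat at the front stop with the tall roll behind it, each slid down to within about 12 mm of touching; all four at rest; neither tester moved over 20 mm (x of eraser_a in the frame of eraser_feeder between -0.075 and -0.004 m and y of eraser_a in the frame of eraser_feeder between -0.013 and 0.013 m and z of eraser_a in the frame of eraser_feeder between 0.005 and 0.048 m and angle between the y axis of each of eraser_a, eraser_b and the x axis of eraser_feeder, either way round below 0.65 rad and angle between the z axis of each of eraser_a, eraser_b and the z axis of eraser_feeder, either way round below 0.55 rad and linear speed of each of eraser_a, eraser_b, low_roll, tall_roll below 0.02 m/s and x of eraser_b in the frame of eraser_feeder between -0.075 and -0.004 m and y of eraser_b in the frame of eraser_feeder between -0.013 and 0.013 m and z of eraser_b in the frame of eraser_feeder between 0.005 and 0.048 m and distance between eraser_a and eraser_b above 0.036 m and x of low_roll in the frame of roll_feeder between -0.075 and -0.045 m and y of low_roll in the frame of roll_feeder between -0.013 and 0.013 m and z of low_roll in the frame of roll_feeder between 0.005 and 0.028 m and angle between the z axis of each of low_roll, tall_roll and the z axis of roll_feeder, either way round below 0.55 rad and x of tall_roll in the frame of roll_feeder between -0.032 and 0 m and y of tall_roll in the frame of roll_feeder between -0.013 and 0.013 m and z of tall_roll in the frame of roll_feeder between 0.005 and 0.048 m and distance of each of eraser_stub, used_roll from where it was at the start of the episode below 0.02 m).
It also fails if it takes over 93 s, if anything falls off the work surface, if the arm or the gripper's body presses on something with over 40 N, if the wrist force passes 120 N, or if a joint passes its speed limit or range.

## Robot

A 7-joint arm with a two-finger parallel gripper is mounted at the origin on a cart in front of the work surface, level with it; the furniture and walls round the work are solid. World frame = base frame: x ahead of the robot, y to its left, z up, the work surface at z = 0. Lengths are in m, angles in rad, forces in N, time in s.
With the tool pointing down it reaches from about 0.425 to 0.925 m from the base axis. Payload 6.8 kg.
Tool frame: the origin (TCP) lies midway between the tips of the shut fingers; the grasp point (between the pads) lies 19 mm behind it (r.grip_point_offset is the distance from the TCP to the grasp point, in m); x points along the fingers, z is the direction in which the jaws open and shut, and the axes are right-handed (so a half turn about x gives the same grasp; the last joint's range is limited). The gripper opens to 85 mm and grips with 20 to 120 N. Pads are 22 mm wide; open, the fingers measure 114 mm over their backs; the gripper's body (76 mm by 85 mm) begins 54 mm behind the grasp point. The pads swing forward as they close: fully open they stand 13 mm farther back than shut.
Start: joints at [1.109, 0.477, 0.022, 1.555, -0.011, 1.109, -0.083], TCP at [0.234, -0.633, 0.231] pointing down, gripper open.
Joint ranges: [-2.96, 2.96], [-0.34, 2.1], [-1.41, 1.46], [0.24, 2.44], [-1.37, 4.51], [0.17, 1.92], [-2.96, 2.96]. Speed limits (rad/s): [2.39, 2.39, 3.14, 3.14, 3.14, 3.14, 3.14].

## Interface

Orientations are given as a rotation vector (axis times angle).
In Python, from bench import r gives the robot as it stands.
- The arm moves only by the tool servo_tool, never from a script. Its argument "steps" is a list of rows, each an object of numbers: "tx", "ty", "tz": the shift along the tool's x, y, z normalised to -1 to 1, where 1 is 0.05 m; "ax", "ay", "az": the turn, a rotation vector about the tool's x, y, z normalised to -1 to 1, where 1 is 6 degrees. In form: [{"tx": .., "ty": .., "tz": .., "ax": .., "ay": .., "az": ..}, ...]. A call has 1 to 12 rows; each row shifts and turns the commanded pose from where the row before left it, along the tool's axes as they then stand; what a row does not reach is not made up. A row lasts 1/8 s, in which the tool goes at most 62.5 mm and 10.7 degrees, less where a joint would pass 70% of its speed; a pose out of reach is approached as far as the arm can. A call with a number of a shift or a turn outside -1 to 1 is refused whole. A call with a gripper value outside its range is refused whole. "grip" is the closure in counts, from 0 (fully open) to 255 (shut), set as the call begins (left out, the last holds). The fingers move at their own pace and stop on an object; "squeeze" is the grip in N (left out, the last holds). Time passes only in rows, so rows that do not move let the fingers close. It gives the time, the measured TCP pose, the force and the opening at its end, in the units of the state.
- r.get_obs(): the state, without advancing time (a new reading comes with each control period).
- r.grab_frame(name): name is "scene" or "top" or "wrist"; returns the picture (420x560x3 uint8, red, green, blue); there is no depth.
- r.camera_model(name): a dict with "mtx" (3x3 intrinsics, pixels), "k1" (the pictures are not rectified: a ray, as slopes to the right and down, at radius r is drawn at 1 + k1 r^2 times it, then the intrinsics apply), "R" (3x3) and "t" (3): a world point X has camera coordinates R X + t. Camera axes: x right, y down, z forward; pixel columns grow to the right and rows downward; lengths in m; the calibration is good to about 2 mm. A picture is of the moment at which its call begins: read the wrist's pose just before it. camera_model takes no time and is no camera call; for the wrist camera it gives the pose at the moment of the call.
- r.hand_in(): hands the job in, once; it reports no verdict.
The state is a dict: "clock": time; "joints": joint angles; "qvel": joint speeds; "tau": joint torques, N m; "tcp_pos": TCP position; "orientation": TCP orientation; "contact_force": force on the tool from outside, world axes, zero at the start; "moment": the same for the moment, N m; "grip_width": finger opening in m.
Only numpy, scipy, OpenCV 4.12 (cv2) and the standard library are available. Lean on these libraries where they do the work, as an engineer would, in place of code of your own. Each camera call takes 0.05 s, during which the arm holds its last target. There are 200 camera calls.

## Working session

There is one attempt and no reset: what is moved stays moved. The work goes in short steps, Python scripts to look and compute and a tool call to move; the robot and the scene stay as the last step left them, time stands still between calls to the robot, and variables do not carry over. Pictures are saved under pics/ and viewed, about 12 in all and at most 16, crops included, and the job is handed in when it is done.

Besides the shell and the picture viewer there is one more tool, called after "Request:" as a command line: name --argument value ..., lists and objects as JSON in quotes. servo_tool: Moves the arm, as the interface text tells. Scaled input: -1 to 1 covers 0.05 m each way for a shift and 6 degrees each way for a turn. Its arguments: {"type":"object","properties":{"steps":{"type":"array","items":{"type":"object","properties":{"tx":{"type":"number"},"ty":{"type":"number"},"tz":{"type":"number"},"ax":{"type":"number"},"ay":{"type":"number"},"az":{"type":"number"}}}},"grip":{"type":"number"},"squeeze":{"type":"number"}},"required":["steps"]}

```bash
ls; mkdir -p pics; python3 - <<'E'
from bench import r
import cv2,numpy as np
for n in("top","scene"):
    f=r.grab_frame(n); cv2.imwrite(f"pics/{n}0.png",f[:,:,::-1])
    m=r.camera_model(n); print(n,m)
print(r.get_obs(), r.grip_point_offset)
E
```

```text
pics
top {'mtx': array([[395.62325737,   0.        , 287.77054583],
       [  0.        , 395.62325737, 210.0984207 ],
       [  0.        ,   0.        ,   1.        ]]), 'k1': -0.10000582394050345, 'R': array([[ 0.00376118, -0.99997032, -0.00672388],
       [-0.99615518, -0.00315814, -0.08754929],
       [ 0.08752545,  0.00702732, -0.9961375 ]]), 't': array([-0.01398778,  0.52480894,  0.97492219])}
scene {'mtx': array([[527.8235417 ,   0.        , 278.11696157],
       [  0.        , 527.8235417 , 208.98129851],
       [  0.        ,   0.        ,   1.        ]]), 'k1': -0.05476118017634517, 'R': array([[-0.82533586, -0.56461761,  0.00526007],
       [-0.40979062,  0.59255502, -0.69350572],
       [ 0.38844867, -0.57453067, -0.72043191]]), 't': array([0.45359604, 0.23764639, 1.03403623])}
{'clock': 0.1, 'joints': array([ 1.10893437,  0.47774209,  0.02232683,  1.55634738, -0.01150735,
        1.10930233, -0.08309651]), 'qvel': array([ 8.60577477e-04, -3.06564874e-03,  1.58031544e-04, -2.56292656e-03,
       -3.40355113e-06,  8.61132890e-04, -6.33363608e-04]), 'tau': array([ 6.71112095e-03, -5.97751844e+01,  1.61437400e+00, -2.81950879e+01,
        1.27449693e-02,  5.01647213e-03,  3.43397596e-05]), 'tcp_pos': array([ 0.2336551 , -0.63269898,  0.2304083 ]), 'orientation': array([ 0.94566226,  1.35752436, -0.94423347]), 'contact_force': array([-0.17463932,  0.32415453,  0.08899495]), 'moment': array([-0.01405394,  0.00145428,  0.02920423]), 'grip_width': 0.0856800423299067} 0.0187
```

View pics/top0.png

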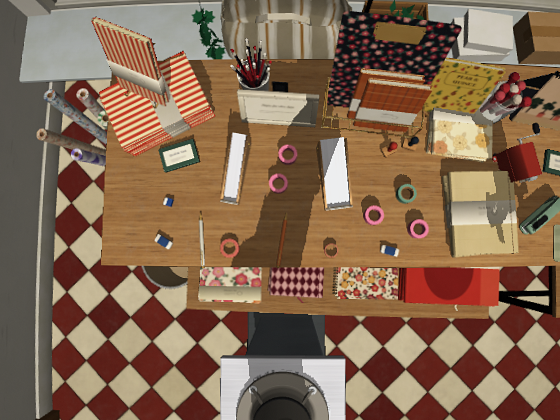

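View pics/scene0.png

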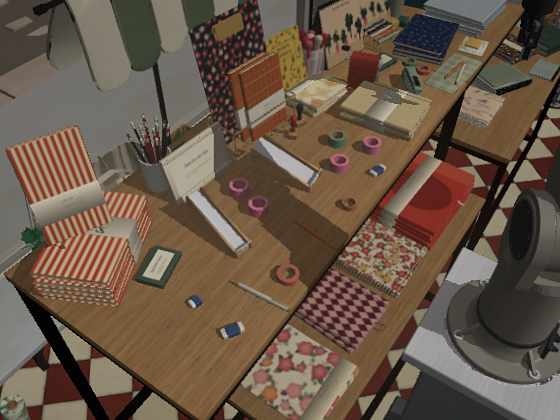

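The top view shows the narrow feeder at (233,168) and the wide one at (337,173). The teal roll is at (405,193), the orange roll at (229,247) and a small brown ring at (331,249). The erasers are at (163,241) and (389,250), and the stub is at (168,202). Four pink rolls are look-alikes. Next I measure these.

```bash
cat > h.py <<'E'
import cv2,numpy as np
from bench import r
def ray(m,uv):
    K=m["mtx"];d=(np.asarray(uv,float)-K[:2,2])/[K[0,0],K[1,1]]
    s=d.copy()
    for _ in range(20): s=d/(1+m["k1"]*(s@s))
    R=m["R"];return -R.T@m["t"],R.T@np.append(s,1)
def onz(m,uv,z):
    c,d=ray(m,uv);return c+d*(z-c[2])/d[2]
def proj(m,X):
    p=m["R"]@np.asarray(X,float)+m["t"];s=p[:2]/p[2];s=s*(1+m["k1"]*(s@s))
    return s*[m["mtx"][0,0],m["mtx"][1,1]]+m["mtx"][:2,2]
def tri(m1,u1,m2,u2):
    c1,d1=ray(m1,u1);c2,d2=ray(m2,u2)
    a=np.linalg.lstsq(np.c_[d1,-d2],c2-c1,rcond=None)[0]
    p,q=c1+d1*a[0],c2+d2*a[1];return (p+q)/2,np.linalg.norm(p-q)
def blobs(f,lo,hi,amin=15):
    h=cv2.cvtColor(f,cv2.COLOR_RGB2HSV);k=cv2.inRange(h,lo,hi)
    n,l,s,c=cv2.connectedComponentsWithStats(k)
    return [(c[i].round(1),s[i]) for i in range(1,n) if s[i][4]>=amin],l
E
python3 - <<'E'
from h import *
f=cv2.imread("pics/top0.png")
cv2.imwrite("pics/topc.png",cv2.resize(f[110:275,95:295],None,fx=4,fy=3.6,interpolation=cv2.INTER_CUBIC))
cv2.imwrite("pics/topd.png",cv2.resize(f[110:275,270:470],None,fx=4,fy=3.6,interpolation=cv2.INTER_CUBIC))
E
```

```text
(no output)
```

View pics/topc.png

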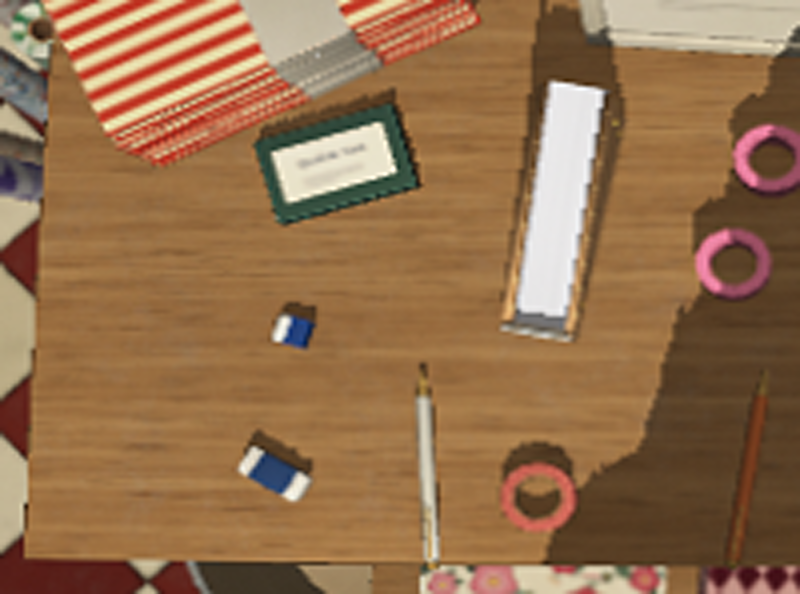

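View pics/topd.png

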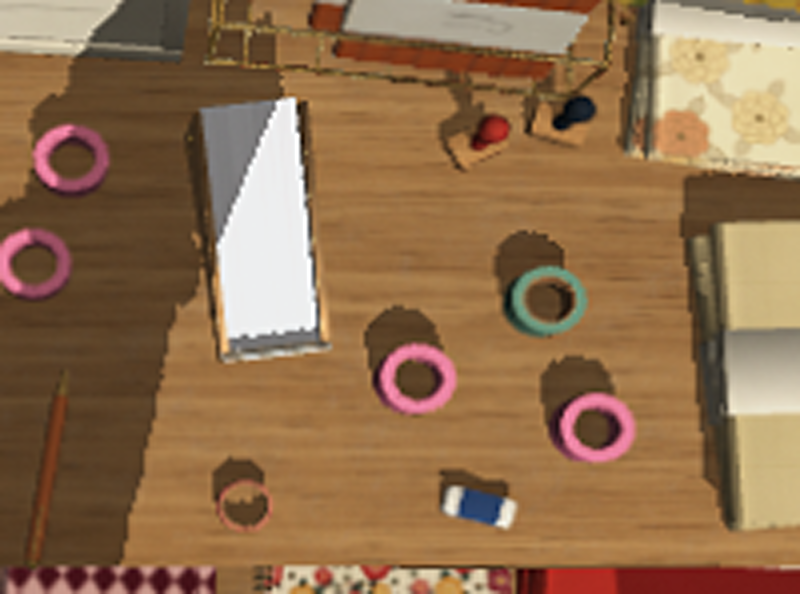

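The crops confirm it. Teal is the tall roll, orange-red at (229,247) is the low one, and the thin ring at (331,249) is the used roll. The erasers with white ends are the full ones.

```bash
python3 - <<'E'
from h import *
m=r.camera_model("top"); f=cv2.imread("pics/top0.png")[:,:,::-1].copy()
hsv=cv2.cvtColor(f,cv2.COLOR_RGB2HSV)
def fit(win,lo,hi,z,kind):
    x0,y0,x1,y1=win;k=cv2.inRange(hsv[y0:y1,x0:x1],lo,hi)
    p=cv2.findNonZero(k).reshape(-1,2)+[x0,y0]
    w=np.array([onz(m,q,z)[:2] for q in p],np.float32)
    if kind=='c': c,R=cv2.minEnclosingCircle(w); print(win,len(p),np.round(c,4),'D',round(2*R,4))
    else: c,s,a=cv2.minAreaRect(w); print(win,len(p),np.round(c,4),np.round(s,4),a)
fit((215,232,243,262),(0,110,150),(12,255,255),.015,'c')
fit((390,180,420,207),(70,60,60),(95,255,255),.027,'c')
fit((318,238,342,260),(0,110,130),(14,255,255),.015,'c')
for w in((150,230,176,252),(376,240,402,260),(160,193,177,209)):
    for lo,hi in(((100,120,60),(130,255,255)),): fit(w,lo,hi,.011,'r')
    # blue or white
    x0,y0,x1,y1=w;h=hsv[y0:y1,x0:x1];k=cv2.inRange(h,(100,120,60),(130,255,255))|cv2.inRange(h,(0,0,170),(180,70,255))
    p=cv2.findNonZero(k).reshape(-1,2)+[x0,y0];wd=np.array([onz(m,q,.011)[:2] for q in p],np.float32)
    print('  +white',cv2.minAreaRect(wd))
def cr(u,v,ox): return (u/4+ox-.4,v/3.6+110-.4)
for nm,ox,B,F in(("narrow",95,[(552,82),(607,92)],[(502,330),(573,341)]),("wide",270,[(200,106),(298,98)],[(222,362),(330,348)])):
    b=[onz(m,cr(*q,ox),.068) for q in B];g=[onz(m,cr(*q,ox),.0) for q in F]
    print(nm,np.round(b,4)[:,:2].tolist(),np.round(g,4)[:,:2].tolist())
    b=np.mean(b,0);g=np.mean(g,0);v=(b-g)[:2];print(' len',np.linalg.norm(v),'yaw',np.arctan2(v[1],v[0]),'mid',(b+g)/2)
from scipy.spatial.transform import Rotation as Ro
o=r.get_obs();print(Ro.from_rotvec(o["orientation"]).as_matrix().round(3))
w=r.camera_model("wrist");print(w["R"].round(3),(-w["R"].T@w["t"]).round(3),w["mtx"][0,0])
E
```

```text
(215, 232, 243, 262) 174 [0.4289 0.1364] D 0.0484
(390, 180, 420, 207) 90 [ 0.5685 -0.312 ] D 0.0508
(318, 238, 342, 260) 75 [ 0.4311 -0.113 ] D 0.0577
(150, 230, 176, 252) 70 [0.4448 0.3086] [0.0239 0.0189] 60.35708999633789
  +white ((0.4447098970413208, 0.3080730438232422), (0.04501889646053314, 0.019749611616134644), 61.15787124633789)
(376, 240, 402, 260) 67 [ 0.4238 -0.2715] [0.0242 0.0173] 76.04886627197266
  +white ((0.4237624704837799, -0.27176082134246826), (0.043636877089738846, 0.018564987927675247), 74.1537094116211)
(160, 193, 177, 209) 37 [0.5462 0.2943] [0.0135 0.0172] 72.97833251953125
  +white ((0.5474563837051392, 0.29888203740119934), (0.02334701456129551, 0.017774466425180435), 79.062744140625)
narrow [[0.713, 0.1244], [0.7058, 0.0902]] [[0.5493, 0.1638], [0.5415, 0.1174]]
 len 0.16733827419073036 yaw -0.20024588427594978 mid [0.62740613 0.12393348 0.034     ]
wide [[0.6963, -0.09], [0.7022, -0.1503]] [[0.527, -0.1084], [0.5374, -0.1784]]
 len 0.16866500324446243 yaw 0.13809974265270766 mid [ 0.61571993 -0.13176562  0.034     ]
[[-0.001  0.938  0.346]
 [ 0.002  0.346 -0.938]
 [-1.    -0.    -0.002]]
[[ 0.347 -0.938 -0.001]
 [-0.891 -0.33   0.312]
 [-0.293 -0.107 -0.95 ]] [ 0.308 -0.606  0.372] 370.77593251042344
```

```bash
cat >> h.py <<'E'
from scipy.spatial.transform import Rotation as Ro
FE={"n":((.629,.1236),-.200),"w":((.6175,-.1315),.138)}
def down(x,y,z,deg):
    a=np.radians(deg);Z=np.array([np.cos(a),np.sin(a),0]);X=np.array([0,0,-1.])
    return np.array([x,y,z]),np.c_[X,np.cross(Z,X),Z]
def lane(k,d,h,yoff=0):   # TCP at height h normal to the floor at d
    (cx,cy),p=FE[k];c,s=np.cos(p),np.sin(p);t=np.radians(20)
    M=np.array([[c,-s,0],[s,c,0],[0,0,1]])
    n=M@[-np.sin(t),0,np.cos(t)];Z=M@[np.cos(t),0,np.sin(t)]
    P=np.array([cx,cy,0])+M@[-.080+.940*d,yoff,.010+.342*d]
    return P+n*h,np.c_[-n,np.cross(Z,-n),Z]
def now():
    o=r.get_obs();return o["tcp_pos"],Ro.from_rotvec(o["orientation"]).as_matrix()
def plan(goal,N,start=None):
    p0,R0=start or now();p,R=goal
    w=Ro.from_matrix(R0.T@R).as_rotvec();Rs=Ro.from_rotvec(w/N).as_matrix()
    S=sum(np.linalg.matrix_power(Rs,k) for k in range(N))
    d=np.linalg.solve(S,R0.T@(p-p0))/.05;a=np.degrees(w/N)/6
    print(N,"rows: t",d.round(3),"a",a.round(3), "max",abs(np.r_[d,a]).max().round(2)); return p,R
E
python3 - <<'E'
from h import *
plan(down(.424,-.272,.15,-105.85),12)
E
```

```text
12 rows: t [ 0.134  0.361 -0.589] a [ 0.502 -0.001  0.001] max 0.59
```

Request:
servo_tool --steps '[{"tx": 0.134,"ty": 0.361,"tz": -0.589,"ax": 0.502},{"tx": 0.134,"ty": 0.361,"tz": -0.589,"ax": 0.502},{"tx": 0.134,"ty": 0.361,"tz": -0.589,"ax": 0.502},{"tx": 0.134,"ty": 0.361,"tz": -0.589,"ax": 0.502},{"tx": 0.134,"ty": 0.361,"tz": -0.589,"ax": 0.502},{"tx": 0.134,"ty": 0.361,"tz": -0.589,"ax": 0.502},{"tx": 0.134,"ty": 0.361,"tz": -0.589,"ax": 0.502},{"tx": 0.134,"ty": 0.361,"tz": -0.589,"ax": 0.502},{"tx": 0.134,"ty": 0.361,"tz": -0.589,"ax": 0.502},{"tx": 0.134,"ty": 0.361,"tz": -0.589,"ax": 0.502},{"tx": 0.134,"ty": 0.361,"tz": -0.589,"ax": 0.502},{"tx": 0.134,"ty": 0.361,"tz": -0.589,"ax": 0.502}]' --grip 60

```text
invalid input at $.steps[0]: expected keys tx, ty, tz, ax, ay, az
```

```bash
python3 - <<'E'
from h import *
m=r.camera_model("wrist");f=r.grab_frame("wrist");cv2.imwrite("pics/w1.png",f[:,:,::-1])
np.savez("w1.npz",**{k:v for k,v in m.items()})
p,R=now();print(p,R.round(3)[:,2],r.get_obs()["grip_width"])
E
```

```text
[ 0.23369049 -0.63278412  0.23053503] [ 0.346 -0.938 -0.001] 0.08514493245389847
```

View pics/w1.png

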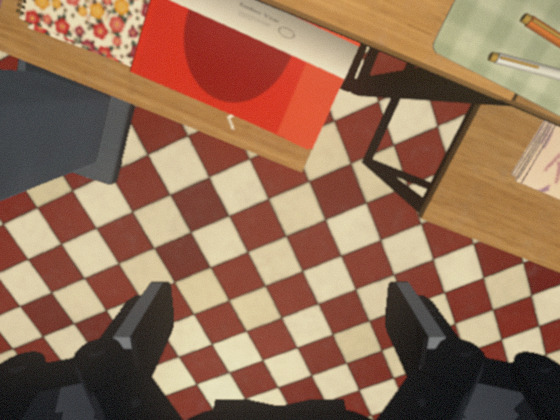

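The call was refused because every row needs all six keys. The wrist image shows only the floor and the open fingertips at (150,300) and (410,300). I repeat the move with full rows.

Request:
servo_tool --steps '[{"tx": 0.134,"ty": 0.361,"tz": -0.589,"ax": 0.502,"ay": 0,"az": 0},{"tx": 0.134,"ty": 0.361,"tz": -0.589,"ax": 0.502,"ay": 0,"az": 0},{"tx": 0.134,"ty": 0.361,"tz": -0.589,"ax": 0.502,"ay": 0,"az": 0},{"tx": 0.134,"ty": 0.361,"tz": -0.589,"ax": 0.502,"ay": 0,"az": 0},{"tx": 0.134,"ty": 0.361,"tz": -0.589,"ax": 0.502,"ay": 0,"az": 0},{"tx": 0.134,"ty": 0.361,"tz": -0.589,"ax": 0.502,"ay": 0,"az": 0},{"tx": 0.134,"ty": 0.361,"tz": -0.589,"ax": 0.502,"ay": 0,"az": 0},{"tx": 0.134,"ty": 0.361,"tz": -0.589,"ax": 0.502,"ay": 0,"az": 0},{"tx": 0.134,"ty": 0.361,"tz": -0.589,"ax": 0.502,"ay": 0,"az": 0},{"tx": 0.134,"ty": 0.361,"tz": -0.589,"ax": 0.502,"ay": 0,"az": 0},{"tx": 0.134,"ty": 0.361,"tz": -0.589,"ax": 0.502,"ay": 0,"az": 0},{"tx": 0.134,"ty": 0.361,"tz": -0.589,"ax": 0.502,"ay": 0,"az": 0}]' --grip 60

```text
clock: 1.65
tcp_pos: [0.4245, -0.2716, 0.1506]
orientation: [1.412, 1.064, -1.412]
contact_force: [-0.0, 0.2, -0.5]
grip_width: 0.0653
```

```bash
python3 - <<'E'
from h import *
m=r.camera_model("wrist");f=r.grab_frame("wrist");cv2.imwrite("pics/w2.png",f[:,:,::-1])
p,R=now();print(p,R.round(3)[:,2],r.get_obs()["grip_width"])
print(proj(m,[.424,-.272,.011]))
h=cv2.cvtColor(f,cv2.COLOR_RGB2HSV);k=cv2.inRange(h,(100,120,60),(130,255,255))
c=max(cv2.findContours(k,0,2)[0],key=cv2.contourArea).reshape(-1,2)
w=np.array([onz(m,q,.011)[:2] for q in c],np.float32);print(cv2.minAreaRect(w))
E
```

```text
[ 0.42798437 -0.26723188  0.14998047] [-0.272 -0.962 -0.003] 0.0648893509794083
[278.99709141 197.68125283]Traceback (most recent call last):
  File "<stdin>", line 6, in <module>
ValueError: max() iterable argument is empty
```

View pics/w2.png

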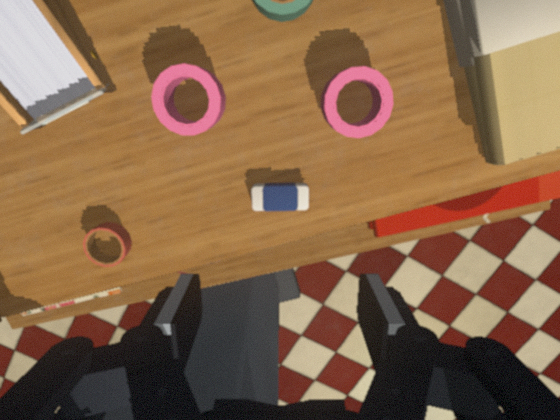

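The eraser is at (280,198), within 1 px of the prediction, and parallel to the jaw line, so the top-view measurement holds. Descending.

```bash
python3 - <<'E'
from h import *
p,R=now();print(p)
plan(down(.424,-.272,-.001,-105.85),6)
plan(down(.424,-.272,-.001,-105.85),6,down(.424,-.272,.15,-105.85))
E
```

```text
[ 0.42798437 -0.26723188  0.14998047]
6 rows: t [ 0.503 -0.009  0.02 ] a [ 0.002 -0.004 -0.001] max 0.5
6 rows: t [0.503 0.    0.   ] a [0. 0. 0.] max 0.5
```

Request:
servo_tool --steps '[{"tx": 0.6,"ty": 0,"tz": 0,"ax": 0,"ay": 0,"az": 0},{"tx": 0.6,"ty": 0,"tz": 0,"ax": 0,"ay": 0,"az": 0},{"tx": 0.6,"ty": 0,"tz": 0,"ax": 0,"ay": 0,"az": 0},{"tx": 0.6,"ty": 0,"tz": 0,"ax": 0,"ay": 0,"az": 0},{"tx": 0,"ty": 0,"tz": 0,"ax": 0,"ay": 0,"az": 0},{"tx": 0,"ty": 0,"tz": 0,"ax": 0,"ay": 0,"az": 0},{"tx": 0,"ty": 0,"tz": 0,"ax": 0,"ay": 0,"az": 0}]'

```text
clock: 2.58
tcp_pos: [0.4249, -0.2731, 0.0322]
orientation: [1.411, 1.063, -1.409]
contact_force: [-0.8, 0.9, 0.5]
grip_width: 0.0651
```

```bash
python3 - <<'E'
from h import *
p,R=now();print(p,r.get_obs()["contact_force"])
plan(down(.424,-.272,-.001,-105.85),2)
f=r.grab_frame("wrist");cv2.imwrite("pics/w3.png",f[:,:,::-1])
E
```

```text
[ 0.42490636 -0.27309177  0.0321819 ] [-0.75092485  0.86920215  0.51656429]
2 rows: t [ 0.332 -0.012 -0.008] a [-0.002  0.002 -0.011] max 0.33
```

View pics/w3.png

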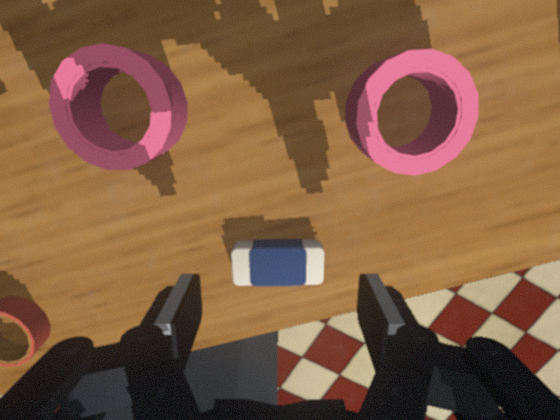

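The eraser sits centred between the fingers at (278,262). Next I descend the last 33 mm and close.

Request:
servo_tool --steps '[{"tx": 0.33,"ty": -0.01,"tz": 0,"ax": 0,"ay": 0,"az": 0},{"tx": 0.33,"ty": -0.01,"tz": 0,"ax": 0,"ay": 0,"az": 0},{"tx": 0,"ty": 0,"tz": 0,"ax": 0,"ay": 0,"az": 0},{"tx": 0,"ty": 0,"tz": 0,"ax": 0,"ay": 0,"az": 0}]'

```text
clock: 3.12
tcp_pos: [0.4229, -0.2722, -0.0025]
orientation: [1.41, 1.066, -1.411]
contact_force: [0.1, 1.7, -0.2]
grip_width: 0.0654
```

Request:
servo_tool --steps '[{"tx": 0,"ty": 0,"tz": 0,"ax": 0,"ay": 0,"az": 0},{"tx": 0,"ty": 0,"tz": 0,"ax": 0,"ay": 0,"az": 0},{"tx": 0,"ty": 0,"tz": 0,"ax": 0,"ay": 0,"az": 0},{"tx": 0,"ty": 0,"tz": 0,"ax": 0,"ay": 0,"az": 0}]' --grip 160 --squeeze 30

```text
clock: 3.62
tcp_pos: [0.4234, -0.2725, -0.0016]
orientation: [1.411, 1.064, -1.41]
contact_force: [-0.8, 1.0, 6.7]
grip_width: 0.0444
```

Request:
servo_tool --steps '[{"tx": -0.6,"ty": 0,"tz": 0,"ax": 0,"ay": 0,"az": 0},{"tx": -0.8,"ty": 0,"tz": 0,"ax": 0,"ay": 0,"az": 0},{"tx": -0.8,"ty": 0,"tz": 0,"ax": 0,"ay": 0,"az": 0},{"tx": -0.8,"ty": 0,"tz": 0,"ax": 0,"ay": 0,"az": 0},{"tx": 0,"ty": 0,"tz": 0,"ax": 0,"ay": 0,"az": 0},{"tx": 0,"ty": 0,"tz": 0,"ax": 0,"ay": 0,"az": 0}]'

```text
clock: 4.38
tcp_pos: [0.4225, -0.272, 0.1473]
orientation: [1.41, 1.066, -1.411]
contact_force: [-0.8, 0.4, -0.4]
grip_width: 0.0439
```

```bash
python3 - <<'E'
from h import *
f=r.grab_frame("wrist");cv2.imwrite("pics/w4.png",f[:,:,::-1])
g=plan(lane("n",.10,.09),12);print(g[0])
plan(lane("n",.10,.09),16)
E
```

```text
12 rows: t [-0.018  0.654 -0.504] a [-1.296 -0.213  0.23 ] max 1.3
[0.61255271 0.12693403 0.12877234]
16 rows: t [-0.013  0.497 -0.369] a [-0.972 -0.16   0.172] max 0.97
```

View pics/w4.png

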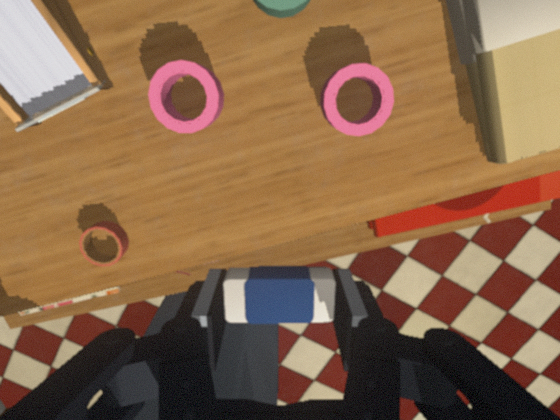

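The eraser is held square and level in the jaws at (278,298). I plan the transfer to the narrow lane and check the path height.

```bash
cat >> h.py <<'E'
def path(goal,N,start=None):
    p0,R0=start or now();plan(goal,N,start);w=Ro.from_matrix(R0.T@goal[1]).as_rotvec();Rs=Ro.from_rotvec(w/N).as_matrix()
    S=sum(np.linalg.matrix_power(Rs,k) for k in range(N));d=np.linalg.solve(S,R0.T@(goal[0]-p0));p,R=p0,R0;o=[]
    for _ in range(N): p=p+R@d;R=R@Rs;o.append(p)
    print(np.round(o,3)[::2].tolist())
E
python3 - <<'E'
from h import *
path(lane("n",.10,.12),18)
E
```

```text
18 rows: t [-0.044  0.437 -0.329] a [-0.864 -0.142  0.153] max 0.86
[[0.448, -0.262, 0.149], [0.495, -0.236, 0.153], [0.538, -0.201, 0.158], [0.573, -0.159, 0.162], [0.599, -0.111, 0.165], [0.617, -0.059, 0.166], [0.625, -0.005, 0.166], [0.623, 0.05, 0.164], [0.612, 0.103, 0.16]]
```

Request:
servo_tool --steps '[{"tx": -0.044,"ty": 0.437,"tz": -0.329,"ax": -0.864,"ay": -0.142,"az": 0.153},{"tx": -0.044,"ty": 0.437,"tz": -0.329,"ax": -0.864,"ay": -0.142,"az": 0.153},{"tx": -0.044,"ty": 0.437,"tz": -0.329,"ax": -0.864,"ay": -0.142,"az": 0.153},{"tx": -0.044,"ty": 0.437,"tz": -0.329,"ax": -0.864,"ay": -0.142,"az": 0.153},{"tx": -0.044,"ty": 0.437,"tz": -0.329,"ax": -0.864,"ay": -0.142,"az": 0.153},{"tx": -0.044,"ty": 0.437,"tz": -0.329,"ax": -0.864,"ay": -0.142,"az": 0.153},{"tx": -0.044,"ty": 0.437,"tz": -0.329,"ax": -0.864,"ay": -0.142,"az": 0.153},{"tx": -0.044,"ty": 0.437,"tz": -0.329,"ax": -0.864,"ay": -0.142,"az": 0.153},{"tx": -0.044,"ty": 0.437,"tz": -0.329,"ax": -0.864,"ay": -0.142,"az": 0.153}]'

```text
clock: 5.55
tcp_pos: [0.601, -0.1097, 0.166]
orientation: [0.759, 1.225, -0.79]
contact_force: [-0.0, -1.0, -0.5]
grip_width: 0.0441
```

Request:
servo_tool --steps '[{"tx": -0.044,"ty": 0.437,"tz": -0.329,"ax": -0.864,"ay": -0.142,"az": 0.153},{"tx": -0.044,"ty": 0.437,"tz": -0.329,"ax": -0.864,"ay": -0.142,"az": 0.153},{"tx": -0.044,"ty": 0.437,"tz": -0.329,"ax": -0.864,"ay": -0.142,"az": 0.153},{"tx": -0.044,"ty": 0.437,"tz": -0.329,"ax": -0.864,"ay": -0.142,"az": 0.153},{"tx": -0.044,"ty": 0.437,"tz": -0.329,"ax": -0.864,"ay": -0.142,"az": 0.153},{"tx": -0.044,"ty": 0.437,"tz": -0.329,"ax": -0.864,"ay": -0.142,"az": 0.153},{"tx": -0.044,"ty": 0.437,"tz": -0.329,"ax": -0.864,"ay": -0.142,"az": 0.153},{"tx": -0.044,"ty": 0.437,"tz": -0.329,"ax": -0.864,"ay": -0.142,"az": 0.153},{"tx": -0.044,"ty": 0.437,"tz": -0.329,"ax": -0.864,"ay": -0.142,"az": 0.153},{"tx": 0,"ty": 0,"tz": 0,"ax": 0,"ay": 0,"az": 0},{"tx": 0,"ty": 0,"tz": 0,"ax": 0,"ay": 0,"az": 0},{"tx": 0,"ty": 0,"tz": 0,"ax": 0,"ay": 0,"az": 0}]'

```text
clock: 7.05
tcp_pos: [0.604, 0.1273, 0.1581]
orientation: [0.123, 1.215, -0.177]
contact_force: [0.2, -1.2, -0.4]
grip_width: 0.0441
```

```bash
python3 - <<'E'
from h import *
g=lane("n",.10,.12);p,R=now();print(p,g[0],np.degrees(Ro.from_matrix(R.T@g[1]).as_rotvec()))
m=r.camera_model("wrist");f=r.grab_frame("wrist");cv2.imwrite("pics/w5.png",f[:,:,::-1])
for d in(.17,.1):
  for y in(-.018,.018): print(d,y,proj(m,lane("n",d,0,y)[0]).round(1))
E
```

```text
[0.60398538 0.12728612 0.15805854] [0.60249663 0.1289725  0.15696311] [-0.13246516  0.12284239  0.09231836]
0.17 -0.018 [369.8 224.8]
0.17 0.018 [373.5 178. ]
0.1 -0.018 [276.8 225. ]
0.1 0.018 [276.7 178.2]
```

View pics/w5.png

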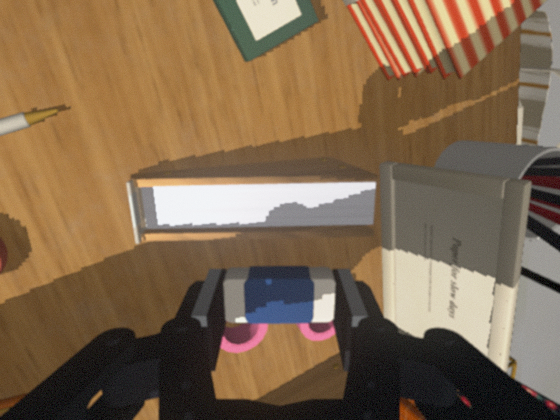

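The lane floor spans rows 182–228 and columns 150–376. That is about 3 px, or 2 mm, toward −y from my estimate. I shift the feeder by −1.5 mm in y and +1.5 mm in x and lower the eraser.

```bash
sed -i 's/"n":((.629,.1236)/"n":((.6302,.1218)/' h.py; python3 - <<'E'
from h import *
s=lane("n",.10,.035);plan(s,4);plan(lane("n",.10,.002),3,s)
E
```

```text
4 rows: t [ 0.43  -0.001 -0.004] a [-0.005  0.005  0.003] max 0.43
3 rows: t [0.22 0.   0.  ] a [0. 0. 0.] max 0.22
```

Request:
servo_tool --steps '[{"tx": 0.43,"ty": 0,"tz": 0,"ax": 0,"ay": 0,"az": 0},{"tx": 0.43,"ty": 0,"tz": 0,"ax": 0,"ay": 0,"az": 0},{"tx": 0.43,"ty": 0,"tz": 0,"ax": 0,"ay": 0,"az": 0},{"tx": 0.43,"ty": 0,"tz": 0,"ax": 0,"ay": 0,"az": 0},{"tx": 0,"ty": 0,"tz": 0,"ax": 0,"ay": 0,"az": 0},{"tx": 0,"ty": 0,"tz": 0,"ax": 0,"ay": 0,"az": 0}]'

```text
clock: 7.85
tcp_pos: [0.6327, 0.1225, 0.0778]
orientation: [0.123, 1.215, -0.176]
contact_force: [-0.2, 0.2, 0.1]
grip_width: 0.044
```

```bash
python3 - <<'E'
from h import *
g=lane("n",.10,.035);p,R=now();print((R.T@(p-g[0])).round(4))
plan(lane("n",.10,.002),3)
f=r.grab_frame("scene");cv2.imwrite("pics/s1.png",cv2.resize(f[120:300,120:360],None,fx=3,fy=3)[:,:,::-1])
E
```

```text
[-0.0006  0.0012  0.0005]
3 rows: t [ 0.224 -0.008 -0.004] a [-0.003  0.007  0.001] max 0.22
```

View pics/s1.png

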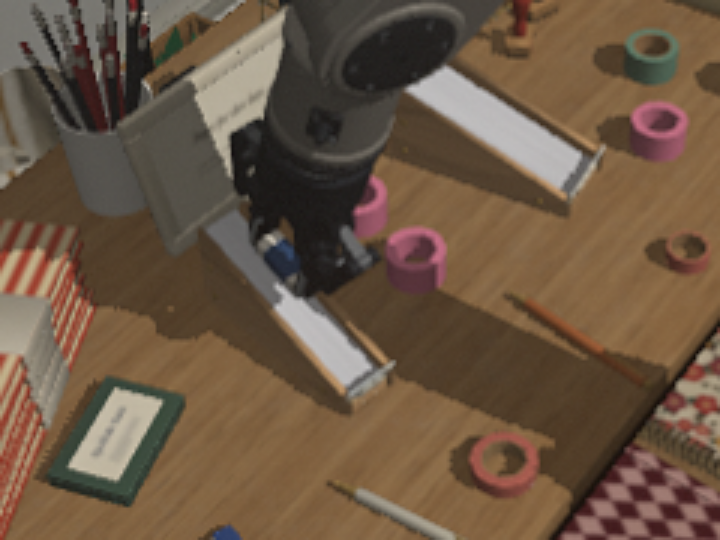

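The eraser hangs above the lane, aligned with it. I lower it, release, and retract perpendicular to the floor.

Request:
servo_tool --steps '[{"tx": 0.22,"ty": -0.01,"tz": 0,"ax": 0,"ay": 0,"az": 0},{"tx": 0.22,"ty": -0.01,"tz": 0,"ax": 0,"ay": 0,"az": 0},{"tx": 0.22,"ty": 0,"tz": 0,"ax": 0,"ay": 0,"az": 0},{"tx": 0,"ty": 0,"tz": 0,"ax": 0,"ay": 0,"az": 0},{"tx": 0,"ty": 0,"tz": 0,"ax": 0,"ay": 0,"az": 0}]'

```text
clock: 8.52
tcp_pos: [0.6434, 0.1195, 0.0461]
orientation: [0.122, 1.216, -0.175]
contact_force: [-0.2, 0.9, 0.6]
grip_width: 0.0439
```

Request:
servo_tool --steps '[{"tx": 0,"ty": 0,"tz": 0,"ax": 0,"ay": 0,"az": 0},{"tx": 0,"ty": 0,"tz": 0,"ax": 0,"ay": 0,"az": 0},{"tx": 0,"ty": 0,"tz": 0,"ax": 0,"ay": 0,"az": 0},{"tx": -0.4,"ty": 0,"tz": 0,"ax": 0,"ay": 0,"az": 0},{"tx": -0.8,"ty": 0,"tz": 0,"ax": 0,"ay": 0,"az": 0},{"tx": -0.8,"ty": 0,"tz": 0,"ax": 0,"ay": 0,"az": 0},{"tx": -0.4,"ty": 0,"tz": 0,"ax": 0,"ay": 0,"az": 0},{"tx": 0,"ty": 0,"tz": 0,"ax": 0,"ay": 0,"az": 0},{"tx": 0,"ty": 0,"tz": 0,"ax": 0,"ay": 0,"az": 0}]' --grip 60

```text
clock: 9.65
tcp_pos: [0.6026, 0.1269, 0.1578]
orientation: [0.122, 1.217, -0.176]
contact_force: [-0.1, -0.0, 0.2]
grip_width: 0.0655
```

```bash
python3 - <<'E'
from h import *
f=r.grab_frame("wrist");cv2.imwrite("pics/w6.png",f[:,:,::-1])
path(down(.4447,.3081,.13,61.16),14)
E
```

```text
14 rows: t [ 0.003  0.35  -0.122] a [-0.856  0.204  0.152] max 0.86
[[0.6, 0.145, 0.155], [0.591, 0.181, 0.15], [0.576, 0.214, 0.145], [0.554, 0.244, 0.14], [0.528, 0.269, 0.136], [0.497, 0.289, 0.133], [0.463, 0.303, 0.131]]
```

View pics/w6.png

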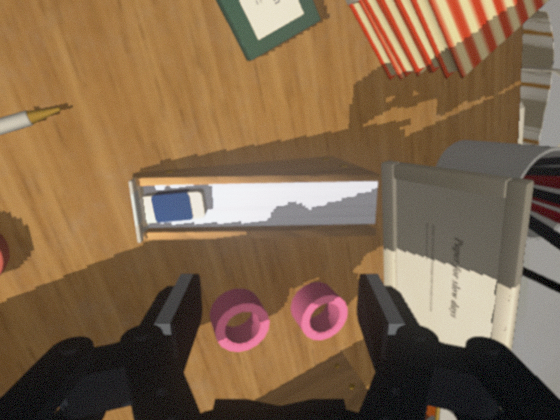

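The first eraser slid flat to the front stop at (172,207). That makes 11 pictures viewed. Now the left eraser.

Request:
servo_tool --steps '[{"tx": 0.003,"ty": 0.35,"tz": -0.122,"ax": -0.856,"ay": 0.204,"az": 0.152},{"tx": 0.003,"ty": 0.35,"tz": -0.122,"ax": -0.856,"ay": 0.204,"az": 0.152},{"tx": 0.003,"ty": 0.35,"tz": -0.122,"ax": -0.856,"ay": 0.204,"az": 0.152},{"tx": 0.003,"ty": 0.35,"tz": -0.122,"ax": -0.856,"ay": 0.204,"az": 0.152},{"tx": 0.003,"ty": 0.35,"tz": -0.122,"ax": -0.856,"ay": 0.204,"az": 0.152},{"tx": 0.003,"ty": 0.35,"tz": -0.122,"ax": -0.856,"ay": 0.204,"az": 0.152},{"tx": 0.003,"ty": 0.35,"tz": -0.122,"ax": -0.856,"ay": 0.204,"az": 0.152}]'

```text
clock: 10.58
tcp_pos: [0.554, 0.2444, 0.1401]
orientation: [-0.351, 1.361, 0.322]
contact_force: [-0.4, 0.4, -0.9]
grip_width: 0.0657
```

Request:
servo_tool --steps '[{"tx": 0.003,"ty": 0.35,"tz": -0.122,"ax": -0.856,"ay": 0.204,"az": 0.152},{"tx": 0.003,"ty": 0.35,"tz": -0.122,"ax": -0.856,"ay": 0.204,"az": 0.152},{"tx": 0.003,"ty": 0.35,"tz": -0.122,"ax": -0.856,"ay": 0.204,"az": 0.152},{"tx": 0.003,"ty": 0.35,"tz": -0.122,"ax": -0.856,"ay": 0.204,"az": 0.152},{"tx": 0.003,"ty": 0.35,"tz": -0.122,"ax": -0.856,"ay": 0.204,"az": 0.152},{"tx": 0.003,"ty": 0.35,"tz": -0.122,"ax": -0.856,"ay": 0.204,"az": 0.152},{"tx": 0.003,"ty": 0.35,"tz": -0.122,"ax": -0.856,"ay": 0.204,"az": 0.152},{"tx": 0,"ty": 0,"tz": 0,"ax": 0,"ay": 0,"az": 0},{"tx": 0,"ty": 0,"tz": 0,"ax": 0,"ay": 0,"az": 0},{"tx": 0,"ty": 0,"tz": 0,"ax": 0,"ay": 0,"az": 0}]'

```text
clock: 11.82
tcp_pos: [0.4457, 0.3081, 0.1311]
orientation: [-0.83, 1.404, 0.829]
contact_force: [-0.3, -0.4, -0.1]
grip_width: 0.0654
```

```bash
python3 - <<'E'
from h import *
m=r.camera_model("wrist");f=r.grab_frame("wrist")
q=proj(m,[.4447,.3081,.011]);print(q)
h=cv2.cvtColor(f,cv2.COLOR_RGB2HSV);k=cv2.inRange(h,(100,120,25),(130,255,255))|cv2.inRange(h,(0,0,150),(180,60,255))
x,y=q.astype(int);k[:y-50]=0;k[y+50:]=0;k[:,:x-60]=0;k[:,x+60:]=0
c=max(cv2.findContours(k,0,2)[0],key=cv2.contourArea).reshape(-1,2)
w=np.array([onz(m,q,.011)[:2] for q in c],np.float32);print(cv2.minAreaRect(w))
p,R=now();print(p)
plan(down(.4447,.3081,.0,61.16),5)
E
```

```text
[278.61258199 203.54437235]
((0.4333512783050537, 0.2936968207359314), (0.00872780755162239, 0.020728498697280884), 59.62880325317383)
[0.44558011 0.30819397 0.13120311]
5 rows: t [ 0.525  0.003 -0.003] a [-0.002  0.004  0.004] max 0.52
```

```bash
python3 - <<'E'
from h import *
m=r.camera_model("wrist");f=r.grab_frame("wrist")
q=proj(m,[.4447,.3081,.011])
h=cv2.cvtColor(f,cv2.COLOR_RGB2HSV);x,y=q.astype(int)
print(h[y,x],f[y,x])
w=f[y-45:y+45,x-60:x+60].astype(int);k=((w[...,2]-w[...,0]>5)|(w.min(2)>120)).astype(np.uint8)
k=cv2.morphologyEx(k,cv2.MORPH_OPEN,np.ones((3,3)));c=cv2.findNonZero(k).reshape(-1,2)+[x-60,y-45]
print(len(c),cv2.boundingRect(c.astype(np.int32)))
W=np.array([onz(m,q,.011)[:2] for q in c],np.float32);print(cv2.minAreaRect(W))
cv2.imwrite("pics/w7.png",f[:,:,::-1])
E
```

```text
[113  98 104] [ 64  74 104]
1707 (248, 186, 62, 30)
((0.4424407184123993, 0.3091930150985718), (0.0445847362279892, 0.022236570715904236), 59.64851379394531)
```

View pics/w7.png

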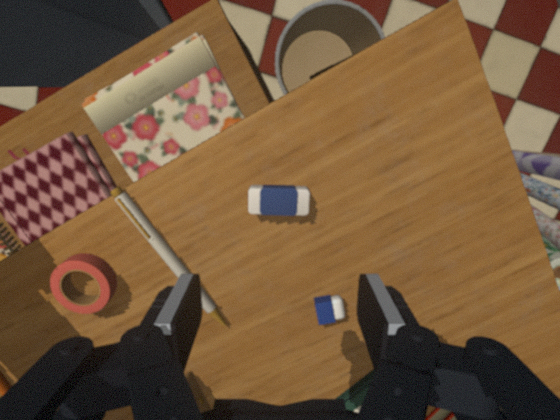

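The eraser is centred at (279,201), 2 mm from the top-view estimate, so I split the difference. The stub is clear of the fingers.

```bash
python3 - <<'E'
from h import *
plan(down(.4433,.3087,.0005,60.3),5)
E
```

```text
5 rows: t [ 0.523  0.009 -0.004] a [0.028 0.005 0.004] max 0.52
```

Request:
servo_tool --steps '[{"tx": 0.52,"ty": 0.01,"tz": -0.004,"ax": 0.028,"ay": 0,"az": 0},{"tx": 0.52,"ty": 0.01,"tz": -0.004,"ax": 0.028,"ay": 0,"az": 0},{"tx": 0.52,"ty": 0.01,"tz": -0.004,"ax": 0.028,"ay": 0,"az": 0},{"tx": 0.52,"ty": 0.01,"tz": -0.004,"ax": 0.028,"ay": 0,"az": 0},{"tx": 0.52,"ty": 0.01,"tz": -0.004,"ax": 0.028,"ay": 0,"az": 0},{"tx": 0,"ty": 0,"tz": 0,"ax": 0,"ay": 0,"az": 0},{"tx": 0,"ty": 0,"tz": 0,"ax": 0,"ay": 0,"az": 0}]'

```text
clock: 12.8
tcp_pos: [0.4431, 0.3096, 0.0022]
orientation: [-0.82, 1.407, 0.82]
contact_force: [-0.2, 0.1, 0.3]
grip_width: 0.0653
```

Request:
servo_tool --steps '[{"tx": 0,"ty": 0,"tz": 0,"ax": 0,"ay": 0,"az": 0},{"tx": 0,"ty": 0,"tz": 0,"ax": 0,"ay": 0,"az": 0},{"tx": 0,"ty": 0,"tz": 0,"ax": 0,"ay": 0,"az": 0},{"tx": 0,"ty": 0,"tz": 0,"ax": 0,"ay": 0,"az": 0}]' --grip 160 --squeeze 30

```text
clock: 13.3
tcp_pos: [0.4434, 0.3097, 0.0027]
orientation: [-0.82, 1.406, 0.819]
contact_force: [-0.2, -0.9, 6.3]
grip_width: 0.0437
```

Request:
servo_tool --steps '[{"tx": -0.6,"ty": 0,"tz": 0,"ax": 0,"ay": 0,"az": 0},{"tx": -0.8,"ty": 0,"tz": 0,"ax": 0,"ay": 0,"az": 0},{"tx": -0.8,"ty": 0,"tz": 0,"ax": 0,"ay": 0,"az": 0},{"tx": -0.8,"ty": 0,"tz": 0,"ax": 0,"ay": 0,"az": 0},{"tx": 0,"ty": 0,"tz": 0,"ax": 0,"ay": 0,"az": 0},{"tx": 0,"ty": 0,"tz": 0,"ax": 0,"ay": 0,"az": 0}]'

```text
clock: 14.05
tcp_pos: [0.4422, 0.3084, 0.1512]
orientation: [-0.82, 1.408, 0.819]
contact_force: [-0.6, 0.4, -0.5]
grip_width: 0.0443
```

```bash
python3 - <<'E'
from h import *
path(lane("n",.125,.12),14)
E
```

```text
14 rows: t [ 0.014 -0.382  0.122] a [ 0.846 -0.204 -0.149] max 0.85
[[0.462, 0.304, 0.151], [0.5, 0.291, 0.15], [0.534, 0.271, 0.152], [0.565, 0.245, 0.154], [0.59, 0.215, 0.157], [0.61, 0.18, 0.161], [0.623, 0.142, 0.164]]
```

```bash
python3 - <<'E'
from h import *
path(lane("n",.11,.12),14)
E
```

```text
14 rows: t [ 0.018 -0.368  0.104] a [ 0.846 -0.204 -0.149] max 0.85
[[0.461, 0.304, 0.15], [0.496, 0.29, 0.15], [0.529, 0.27, 0.15], [0.557, 0.244, 0.152], [0.581, 0.214, 0.154], [0.598, 0.181, 0.157], [0.61, 0.144, 0.159]]
```

Request:
servo_tool --steps '[{"tx": 0.018,"ty": -0.368,"tz": 0.104,"ax": 0.846,"ay": -0.204,"az": -0.149},{"tx": 0.018,"ty": -0.368,"tz": 0.104,"ax": 0.846,"ay": -0.204,"az": -0.149},{"tx": 0.018,"ty": -0.368,"tz": 0.104,"ax": 0.846,"ay": -0.204,"az": -0.149},{"tx": 0.018,"ty": -0.368,"tz": 0.104,"ax": 0.846,"ay": -0.204,"az": -0.149},{"tx": 0.018,"ty": -0.368,"tz": 0.104,"ax": 0.846,"ay": -0.204,"az": -0.149},{"tx": 0.018,"ty": -0.368,"tz": 0.104,"ax": 0.846,"ay": -0.204,"az": -0.149},{"tx": 0.018,"ty": -0.368,"tz": 0.104,"ax": 0.846,"ay": -0.204,"az": -0.149}]'

```text
clock: 14.92
tcp_pos: [0.5571, 0.2439, 0.1504]
orientation: [-0.342, 1.362, 0.313]
contact_force: [0.4, -0.3, -0.1]
grip_width: 0.044
```

Request:
servo_tool --steps '[{"tx": 0.018,"ty": -0.368,"tz": 0.104,"ax": 0.846,"ay": -0.204,"az": -0.149},{"tx": 0.018,"ty": -0.368,"tz": 0.104,"ax": 0.846,"ay": -0.204,"az": -0.149},{"tx": 0.018,"ty": -0.368,"tz": 0.104,"ax": 0.846,"ay": -0.204,"az": -0.149},{"tx": 0.018,"ty": -0.368,"tz": 0.104,"ax": 0.846,"ay": -0.204,"az": -0.149},{"tx": 0.018,"ty": -0.368,"tz": 0.104,"ax": 0.846,"ay": -0.204,"az": -0.149},{"tx": 0.018,"ty": -0.368,"tz": 0.104,"ax": 0.846,"ay": -0.204,"az": -0.149},{"tx": 0.018,"ty": -0.368,"tz": 0.104,"ax": 0.846,"ay": -0.204,"az": -0.149},{"tx": 0,"ty": 0,"tz": 0,"ax": 0,"ay": 0,"az": 0},{"tx": 0,"ty": 0,"tz": 0,"ax": 0,"ay": 0,"az": 0},{"tx": 0,"ty": 0,"tz": 0,"ax": 0,"ay": 0,"az": 0}]'

```text
clock: 16.18
tcp_pos: [0.6128, 0.1267, 0.1602]
orientation: [0.122, 1.218, -0.172]
contact_force: [0.6, -0.6, -0.4]
grip_width: 0.044
```

```bash
python3 - <<'E'
from h import *
plan(lane("n",.11,.035),4)
E
```

```text
4 rows: t [ 0.425 -0.007  0.002] a [ 0.004 -0.002 -0.003] max 0.42
```

Request:
servo_tool --steps '[{"tx": 0.425,"ty": -0.007,"tz": 0,"ax": 0,"ay": 0,"az": 0},{"tx": 0.425,"ty": -0.007,"tz": 0,"ax": 0,"ay": 0,"az": 0},{"tx": 0.425,"ty": -0.007,"tz": 0,"ax": 0,"ay": 0,"az": 0},{"tx": 0.425,"ty": -0.007,"tz": 0,"ax": 0,"ay": 0,"az": 0},{"tx": 0.21,"ty": 0,"tz": 0,"ax": 0,"ay": 0,"az": 0},{"tx": 0.21,"ty": 0,"tz": 0,"ax": 0,"ay": 0,"az": 0},{"tx": 0.2,"ty": 0,"tz": 0,"ax": 0,"ay": 0,"az": 0},{"tx": 0,"ty": 0,"tz": 0,"ax": 0,"ay": 0,"az": 0},{"tx": 0,"ty": 0,"tz": 0,"ax": 0,"ay": 0,"az": 0}]'

```text
clock: 17.3
tcp_pos: [0.6517, 0.1165, 0.0519]
orientation: [0.123, 1.217, -0.174]
contact_force: [0.5, 0.1, -0.5]
grip_width: 0.0439
```

Request:
servo_tool --steps '[{"tx": 0,"ty": 0,"tz": 0,"ax": 0,"ay": 0,"az": 0},{"tx": 0,"ty": 0,"tz": 0,"ax": 0,"ay": 0,"az": 0},{"tx": 0,"ty": 0,"tz": 0,"ax": 0,"ay": 0,"az": 0},{"tx": -0.4,"ty": 0,"tz": 0,"ax": 0,"ay": 0,"az": 0},{"tx": -0.8,"ty": 0,"tz": 0,"ax": 0,"ay": 0,"az": 0},{"tx": -0.8,"ty": 0,"tz": 0,"ax": 0,"ay": 0,"az": 0},{"tx": -0.4,"ty": 0,"tz": 0,"ax": 0,"ay": 0,"az": 0},{"tx": 0,"ty": 0,"tz": 0,"ax": 0,"ay": 0,"az": 0},{"tx": 0,"ty": 0,"tz": 0,"ax": 0,"ay": 0,"az": 0}]' --grip 60

```text
clock: 18.42
tcp_pos: [0.6111, 0.1239, 0.1632]
orientation: [0.122, 1.219, -0.175]
contact_force: [0.1, 0.4, 0.1]
grip_width: 0.0656
```

```bash
python3 - <<'E'
from h import *
f=r.grab_frame("wrist");cv2.imwrite("pics/w8.png",f[:,:,::-1])
path(down(.4289,.1364,.13,0),8)
E
```

```text
8 rows: t [-0.008 -0.019 -0.466] a [-0.237  0.413  0.043] max 0.47
[[0.589, 0.127, 0.155], [0.544, 0.133, 0.143], [0.499, 0.136, 0.135], [0.452, 0.137, 0.131]]
```

View pics/w8.png

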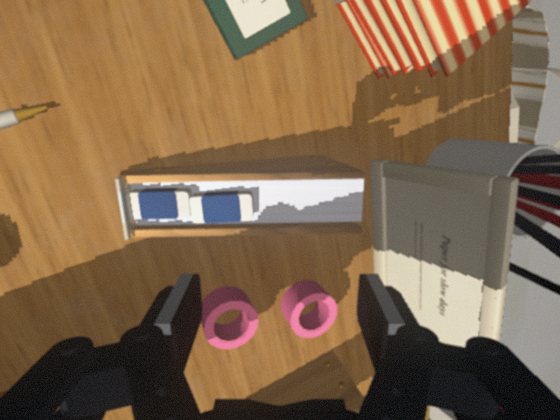

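Both erasers lie end to end in the lane at (160,206) and (221,208). That makes 13 pictures viewed. Now the low roll.

Request:
servo_tool --steps '[{"tx": -0.008,"ty": -0.019,"tz": -0.466,"ax": -0.237,"ay": 0.413,"az": 0.043},{"tx": -0.008,"ty": -0.019,"tz": -0.466,"ax": -0.237,"ay": 0.413,"az": 0.043},{"tx": -0.008,"ty": -0.019,"tz": -0.466,"ax": -0.237,"ay": 0.413,"az": 0.043},{"tx": -0.008,"ty": -0.019,"tz": -0.466,"ax": -0.237,"ay": 0.413,"az": 0.043},{"tx": -0.008,"ty": -0.019,"tz": -0.466,"ax": -0.237,"ay": 0.413,"az": 0.043},{"tx": -0.008,"ty": -0.019,"tz": -0.466,"ax": -0.237,"ay": 0.413,"az": 0.043},{"tx": -0.008,"ty": -0.019,"tz": -0.466,"ax": -0.237,"ay": 0.413,"az": 0.043},{"tx": -0.008,"ty": -0.019,"tz": -0.466,"ax": -0.237,"ay": 0.413,"az": 0.043},{"tx": 0,"ty": 0,"tz": 0,"ax": 0,"ay": 0,"az": 0},{"tx": 0,"ty": 0,"tz": 0,"ax": 0,"ay": 0,"az": 0},{"tx": 0,"ty": 0,"tz": 0,"ax": 0,"ay": 0,"az": 0}]' --grip 35

```text
clock: 19.85
tcp_pos: [0.4301, 0.1372, 0.131]
orientation: [0.001, 1.568, 0.001]
contact_force: [0.1, -0.6, -0.2]
grip_width: 0.0738
```

```bash
cat >> h.py <<'E'
def ring(lo,hi,X,D):
    m=r.camera_model("wrist");f=r.grab_frame("wrist");q=proj(m,X)
    x,y=q.astype(int);h=cv2.cvtColor(f,cv2.COLOR_RGB2HSV);k=cv2.inRange(h,lo,hi);M=np.zeros_like(k);cv2.circle(M,(x,y),75,255,-1);k&=M
    c=cv2.findNonZero(k).reshape(-1,2);W=np.array([onz(m,p,X[2])[:2] for p in c],np.float32)
    print("pred",q,"box",cv2.boundingRect(c),"circle",cv2.minEnclosingCircle(W))
    return f
E
python3 - <<'E'
from h import *
f=ring((0,100,60),(9,255,255),np.array([.4289,.1364,.015]),.048)
cv2.imwrite("pics/w9.png",f[:,:,::-1])
plan(down(.4289,.1364,.002,0),5)
E
```

```text
pred [277.40252193 207.18340593] box (203, 170, 108, 83) circle ((0.4108528196811676, 0.13248980045318604), 0.04214412719011307)
5 rows: t [ 0.516 -0.004 -0.005] a [ 0.     0.005 -0.003] max 0.52
```

Request:
servo_tool --steps '[{"tx": 0.516,"ty": 0.002,"tz": -0.005,"ax": 0,"ay": 0,"az": 0},{"tx": 0.516,"ty": 0.002,"tz": -0.005,"ax": 0,"ay": 0,"az": 0},{"tx": 0.516,"ty": 0.002,"tz": -0.005,"ax": 0,"ay": 0,"az": 0},{"tx": 0.516,"ty": 0.002,"tz": -0.005,"ax": 0,"ay": 0,"az": 0},{"tx": 0.516,"ty": 0.002,"tz": -0.005,"ax": 0,"ay": 0,"az": 0},{"tx": 0,"ty": 0,"tz": 0,"ax": 0,"ay": 0,"az": 0},{"tx": 0,"ty": 0,"tz": 0,"ax": 0,"ay": 0,"az": 0}]'

```text
clock: 20.78
tcp_pos: [0.429, 0.1381, 0.0027]
orientation: [0.001, 1.568, 0.002]
contact_force: [0.2, -0.1, 0.8]
grip_width: 0.0734
```

Request:
servo_tool --steps '[{"tx": 0,"ty": 0,"tz": 0,"ax": 0,"ay": 0,"az": 0},{"tx": 0,"ty": 0,"tz": 0,"ax": 0,"ay": 0,"az": 0},{"tx": 0,"ty": 0,"tz": 0,"ax": 0,"ay": 0,"az": 0},{"tx": 0,"ty": 0,"tz": 0,"ax": 0,"ay": 0,"az": 0},{"tx": 0,"ty": 0,"tz": 0,"ax": 0,"ay": 0,"az": 0}]' --grip 150 --squeeze 30

```text
clock: 21.4
tcp_pos: [0.4292, 0.1379, 0.0033]
orientation: [0.001, 1.567, 0.001]
contact_force: [-1.3, -0.9, 8.4]
grip_width: 0.0465
```

Request:
servo_tool --steps '[{"tx": -0.6,"ty": 0,"tz": 0,"ax": 0,"ay": 0,"az": 0},{"tx": -0.8,"ty": 0,"tz": 0,"ax": 0,"ay": 0,"az": 0},{"tx": -0.8,"ty": 0,"tz": 0,"ax": 0,"ay": 0,"az": 0},{"tx": -0.8,"ty": 0,"tz": 0,"ax": 0,"ay": 0,"az": 0},{"tx": 0,"ty": 0,"tz": 0,"ax": 0,"ay": 0,"az": 0},{"tx": 0,"ty": 0,"tz": 0,"ax": 0,"ay": 0,"az": 0}]'

```text
clock: 22.15
tcp_pos: [0.4279, 0.1371, 0.152]
orientation: [0.0, 1.569, 0.001]
contact_force: [-0.3, 0.8, -0.1]
grip_width: 0.0465
```

```bash
python3 - <<'E'
from h import *
path(lane("w",.085,.12),10)
E
```

```text
10 rows: t [ 0.04  -0.566  0.262] a [-0.13  -0.331  0.023] max 0.57
[[0.441, 0.109, 0.15], [0.468, 0.053, 0.147], [0.498, -0.003, 0.146], [0.528, -0.057, 0.147], [0.56, -0.111, 0.15]]
```

Request:
servo_tool --steps '[{"tx": 0.04,"ty": -0.566,"tz": 0.262,"ax": -0.13,"ay": -0.331,"az": 0.023},{"tx": 0.04,"ty": -0.566,"tz": 0.262,"ax": -0.13,"ay": -0.331,"az": 0.023},{"tx": 0.04,"ty": -0.566,"tz": 0.262,"ax": -0.13,"ay": -0.331,"az": 0.023},{"tx": 0.04,"ty": -0.566,"tz": 0.262,"ax": -0.13,"ay": -0.331,"az": 0.023},{"tx": 0.04,"ty": -0.566,"tz": 0.262,"ax": -0.13,"ay": -0.331,"az": 0.023},{"tx": 0.04,"ty": -0.566,"tz": 0.262,"ax": -0.13,"ay": -0.331,"az": 0.023},{"tx": 0.04,"ty": -0.566,"tz": 0.262,"ax": -0.13,"ay": -0.331,"az": 0.023},{"tx": 0.04,"ty": -0.566,"tz": 0.262,"ax": -0.13,"ay": -0.331,"az": 0.023},{"tx": 0.04,"ty": -0.566,"tz": 0.262,"ax": -0.13,"ay": -0.331,"az": 0.023},{"tx": 0.04,"ty": -0.566,"tz": 0.262,"ax": -0.13,"ay": -0.331,"az": 0.023},{"tx": 0,"ty": 0,"tz": 0,"ax": 0,"ay": 0,"az": 0},{"tx": 0,"ty": 0,"tz": 0,"ax": 0,"ay": 0,"az": 0}]'

```text
clock: 23.65
tcp_pos: [0.5763, -0.1356, 0.1502]
orientation: [-0.082, 1.222, 0.122]
contact_force: [-0.3, 0.5, 0.0]
grip_width: 0.0462
```

```bash
python3 - <<'E'
from h import *
m=r.camera_model("wrist");f=r.grab_frame("wrist");g=f[:,:,::-1].copy()
for d in(.17,.1,.03):
  for y in(-.03,.03):
    q=proj(m,lane("w",d,0,y)[0]);print(d,y,q.round(1));cv2.circle(g,tuple(q.astype(int)),2,(0,255,0),-1)
cv2.imwrite("pics/w10.png",g)
plan(lane("w",.085,.035),4)
E
```

```text
0.17 -0.03 [393.  245.1]
0.17 0.03 [401.  167.3]
0.1 -0.03 [301.2 245.1]
0.1 0.03 [302.8 167.1]
0.03 -0.03 [209.2 245. ]
0.03 0.03 [204.3 167.1]
4 rows: t [ 0.419 -0.011  0.003] a [ 0.001 -0.004 -0.006] max 0.42
```

View pics/w10.png

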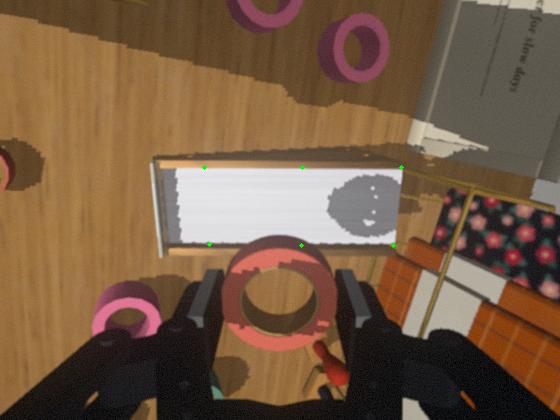

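The projected lane edges match the picture: rows 167 and 245, with the back end at column 400. The low roll is held level. Lowering and releasing.

Request:
servo_tool --steps '[{"tx": 0.42,"ty": -0.01,"tz": 0,"ax": 0,"ay": 0,"az": 0},{"tx": 0.42,"ty": -0.01,"tz": 0,"ax": 0,"ay": 0,"az": 0},{"tx": 0.42,"ty": -0.01,"tz": 0,"ax": 0,"ay": 0,"az": 0},{"tx": 0.42,"ty": -0.01,"tz": 0,"ax": 0,"ay": 0,"az": 0},{"tx": 0.2,"ty": 0,"tz": 0,"ax": 0,"ay": 0,"az": 0},{"tx": 0.2,"ty": 0,"tz": 0,"ax": 0,"ay": 0,"az": 0},{"tx": 0.2,"ty": 0,"tz": 0,"ax": 0,"ay": 0,"az": 0},{"tx": 0,"ty": 0,"tz": 0,"ax": 0,"ay": 0,"az": 0},{"tx": 0,"ty": 0,"tz": 0,"ax": 0,"ay": 0,"az": 0}]'

```text
clock: 24.82
tcp_pos: [0.6163, -0.1331, 0.0448]
orientation: [-0.083, 1.219, 0.121]
contact_force: [-0.2, -0.1, 0.2]
grip_width: 0.0463
```

Request:
servo_tool --steps '[{"tx": 0,"ty": 0,"tz": 0,"ax": 0,"ay": 0,"az": 0},{"tx": 0,"ty": 0,"tz": 0,"ax": 0,"ay": 0,"az": 0},{"tx": 0,"ty": 0,"tz": 0,"ax": 0,"ay": 0,"az": 0},{"tx": -0.4,"ty": 0,"tz": 0,"ax": 0,"ay": 0,"az": 0},{"tx": -0.8,"ty": 0,"tz": 0,"ax": 0,"ay": 0,"az": 0},{"tx": -0.8,"ty": 0,"tz": 0,"ax": 0,"ay": 0,"az": 0},{"tx": -0.4,"ty": 0,"tz": 0,"ax": 0,"ay": 0,"az": 0},{"tx": 0,"ty": 0,"tz": 0,"ax": 0,"ay": 0,"az": 0},{"tx": 0,"ty": 0,"tz": 0,"ax": 0,"ay": 0,"az": 0}]' --grip 50

```text
clock: 25.95
tcp_pos: [0.5753, -0.1388, 0.1564]
orientation: [-0.083, 1.22, 0.121]
contact_force: [0.8, -0.2, -0.4]
grip_width: 0.0686
```

```bash
python3 - <<'E'
from h import *
m=r.camera_model("wrist")
P=lane("w",.024,.015)[0];f=ring((0,100,60),(9,255,255),P,.048)
print(P,r.get_obs()["clock"]);cv2.imwrite("pics/w11.png",f[:,:,::-1])
path(down(.5685,-.312,.14,-69.7),12)
E
```

```text
pred [194.46208734 206.8531165 ] box (161, 176, 68, 104) circle ((0.5571333765983582, -0.1571095585823059), 0.03981523960828781)
[ 0.55552455 -0.14010732  0.03230339] 26.0
12 rows: t [ 0.04  -0.284  0.13 ] a [ 1.066  0.232 -0.189] max 1.07
[[0.584, -0.152, 0.156], [0.597, -0.18, 0.156], [0.602, -0.211, 0.154], [0.601, -0.242, 0.15], [0.593, -0.272, 0.146], [0.578, -0.3, 0.142]]
```

The low roll's mask spans columns 161–229, centre 195 against 194.5 expected at the stop, so it is seated. Now the tall roll.

```bash
python3 - <<'E'
from h import *
path(down(.5685,-.312,.14,-69.7),14)
E
```

```text
14 rows: t [ 0.035 -0.242  0.113] a [ 0.914  0.199 -0.162] max 0.91
[[0.583, -0.15, 0.156], [0.594, -0.174, 0.156], [0.601, -0.2, 0.154], [0.603, -0.227, 0.152], [0.599, -0.253, 0.149], [0.59, -0.279, 0.145], [0.577, -0.302, 0.142]]
```

Request:
servo_tool --steps '[{"tx": 0.035,"ty": -0.242,"tz": 0.113,"ax": 0.914,"ay": 0.199,"az": -0.162},{"tx": 0.035,"ty": -0.242,"tz": 0.113,"ax": 0.914,"ay": 0.199,"az": -0.162},{"tx": 0.035,"ty": -0.242,"tz": 0.113,"ax": 0.914,"ay": 0.199,"az": -0.162},{"tx": 0.035,"ty": -0.242,"tz": 0.113,"ax": 0.914,"ay": 0.199,"az": -0.162},{"tx": 0.035,"ty": -0.242,"tz": 0.113,"ax": 0.914,"ay": 0.199,"az": -0.162},{"tx": 0.035,"ty": -0.242,"tz": 0.113,"ax": 0.914,"ay": 0.199,"az": -0.162},{"tx": 0.035,"ty": -0.242,"tz": 0.113,"ax": 0.914,"ay": 0.199,"az": -0.162}]' --grip 35

```text
clock: 26.88
tcp_pos: [0.6031, -0.2266, 0.1515]
orientation: [0.427, 1.345, -0.407]
contact_force: [-0.5, -0.7, 0.5]
grip_width: 0.0735
```

Request:
servo_tool --steps '[{"tx": 0.035,"ty": -0.242,"tz": 0.113,"ax": 0.914,"ay": 0.199,"az": -0.162},{"tx": 0.035,"ty": -0.242,"tz": 0.113,"ax": 0.914,"ay": 0.199,"az": -0.162},{"tx": 0.035,"ty": -0.242,"tz": 0.113,"ax": 0.914,"ay": 0.199,"az": -0.162},{"tx": 0.035,"ty": -0.242,"tz": 0.113,"ax": 0.914,"ay": 0.199,"az": -0.162},{"tx": 0.035,"ty": -0.242,"tz": 0.113,"ax": 0.914,"ay": 0.199,"az": -0.162},{"tx": 0.035,"ty": -0.242,"tz": 0.113,"ax": 0.914,"ay": 0.199,"az": -0.162},{"tx": 0.035,"ty": -0.242,"tz": 0.113,"ax": 0.914,"ay": 0.199,"az": -0.162},{"tx": 0,"ty": 0,"tz": 0,"ax": 0,"ay": 0,"az": 0},{"tx": 0,"ty": 0,"tz": 0,"ax": 0,"ay": 0,"az": 0},{"tx": 0,"ty": 0,"tz": 0,"ax": 0,"ay": 0,"az": 0}]'

```text
clock: 28.12
tcp_pos: [0.5694, -0.3109, 0.1408]
orientation: [0.943, 1.356, -0.942]
contact_force: [-0.0, 0.3, 1.0]
grip_width: 0.0738
```

```bash
python3 - <<'E'
from h import *
f=ring((70,50,40),(95,255,255),np.array([.5685,-.312,.027]),.048)
cv2.imwrite("pics/w12.png",f[:,:,::-1])
plan(down(.5685,-.312,.006,-69.7),5)
E
```

```text
pred [279.52366765 208.54089506] box (255, 177, 62, 61) circle ((0.5707635879516602, -0.31578150391578674), 0.02304799295961857)
5 rows: t [ 0.54  -0.005  0.002] a [ 0.003  0.002 -0.002] max 0.54
```

Request:
servo_tool --steps '[{"tx": 0.54,"ty": -0.005,"tz": 0.012,"ax": 0,"ay": 0,"az": 0},{"tx": 0.54,"ty": -0.005,"tz": 0.012,"ax": 0,"ay": 0,"az": 0},{"tx": 0.54,"ty": -0.005,"tz": 0.012,"ax": 0,"ay": 0,"az": 0},{"tx": 0.54,"ty": -0.005,"tz": 0.012,"ax": 0,"ay": 0,"az": 0},{"tx": 0.54,"ty": -0.005,"tz": 0.012,"ax": 0,"ay": 0,"az": 0},{"tx": 0,"ty": 0,"tz": 0,"ax": 0,"ay": 0,"az": 0},{"tx": 0,"ty": 0,"tz": 0,"ax": 0,"ay": 0,"az": 0}]'

```text
clock: 29.05
tcp_pos: [0.5698, -0.3153, 0.007]
orientation: [0.944, 1.354, -0.944]
contact_force: [0.1, -0.8, 0.8]
grip_width: 0.0733
```

Request:
servo_tool --steps '[{"tx": 0,"ty": 0,"tz": 0,"ax": 0,"ay": 0,"az": 0},{"tx": 0,"ty": 0,"tz": 0,"ax": 0,"ay": 0,"az": 0},{"tx": 0,"ty": 0,"tz": 0,"ax": 0,"ay": 0,"az": 0},{"tx": 0,"ty": 0,"tz": 0,"ax": 0,"ay": 0,"az": 0},{"tx": 0,"ty": 0,"tz": 0,"ax": 0,"ay": 0,"az": 0}]' --grip 150 --squeeze 30

```text
clock: 29.68
tcp_pos: [0.5699, -0.3156, 0.0075]
orientation: [0.944, 1.353, -0.944]
contact_force: [-0.6, 2.0, 5.9]
grip_width: 0.047
```

Request:
servo_tool --steps '[{"tx": -0.6,"ty": 0,"tz": 0,"ax": 0,"ay": 0,"az": 0},{"tx": -0.8,"ty": 0,"tz": 0,"ax": 0,"ay": 0,"az": 0},{"tx": -0.8,"ty": 0,"tz": 0,"ax": 0,"ay": 0,"az": 0},{"tx": -0.8,"ty": 0,"tz": 0,"ax": 0,"ay": 0,"az": 0},{"tx": 0,"ty": 0,"tz": 0,"ax": 0,"ay": 0,"az": 0},{"tx": 0,"ty": 0,"tz": 0,"ax": 0,"ay": 0,"az": 0}]'

```text
clock: 30.42
tcp_pos: [0.5684, -0.315, 0.1557]
orientation: [0.944, 1.355, -0.945]
contact_force: [-0.5, -0.1, -1.0]
grip_width: 0.0467
```

```bash
python3 - <<'E'
from h import *
path(lane("w",.12,.12),16)
E
```

```text
16 rows: t [-0.015  0.237 -0.088] a [-0.8   -0.175  0.141] max 0.8
[[0.578, -0.307, 0.156], [0.595, -0.288, 0.158], [0.608, -0.267, 0.16], [0.618, -0.243, 0.162], [0.623, -0.219, 0.163], [0.625, -0.194, 0.164], [0.622, -0.168, 0.165], [0.614, -0.144, 0.164]]
```

```bash
python3 - <<'E'
from h import *
path(lane("w",.105,.12),16)
E
```

```text
16 rows: t [-0.012  0.223 -0.103] a [-0.8   -0.175  0.141] max 0.8
[[0.577, -0.306, 0.156], [0.592, -0.287, 0.158], [0.604, -0.265, 0.159], [0.611, -0.242, 0.16], [0.615, -0.217, 0.161], [0.614, -0.193, 0.161], [0.61, -0.169, 0.161], [0.601, -0.145, 0.16]]
```

Request:
servo_tool --steps '[{"tx": -0.012,"ty": 0.223,"tz": -0.103,"ax": -0.8,"ay": -0.175,"az": 0.141},{"tx": -0.012,"ty": 0.223,"tz": -0.103,"ax": -0.8,"ay": -0.175,"az": 0.141},{"tx": -0.012,"ty": 0.223,"tz": -0.103,"ax": -0.8,"ay": -0.175,"az": 0.141},{"tx": -0.012,"ty": 0.223,"tz": -0.103,"ax": -0.8,"ay": -0.175,"az": 0.141},{"tx": -0.012,"ty": 0.223,"tz": -0.103,"ax": -0.8,"ay": -0.175,"az": 0.141},{"tx": -0.012,"ty": 0.223,"tz": -0.103,"ax": -0.8,"ay": -0.175,"az": 0.141},{"tx": -0.012,"ty": 0.223,"tz": -0.103,"ax": -0.8,"ay": -0.175,"az": 0.141},{"tx": -0.012,"ty": 0.223,"tz": -0.103,"ax": -0.8,"ay": -0.175,"az": 0.141}]'

```text
clock: 31.42
tcp_pos: [0.6129, -0.229, 0.1591]
orientation: [0.423, 1.345, -0.403]
contact_force: [-0.6, 1.1, -0.1]
grip_width: 0.0467
```

Request:
servo_tool --steps '[{"tx": -0.012,"ty": 0.223,"tz": -0.103,"ax": -0.8,"ay": -0.175,"az": 0.141},{"tx": -0.012,"ty": 0.223,"tz": -0.103,"ax": -0.8,"ay": -0.175,"az": 0.141},{"tx": -0.012,"ty": 0.223,"tz": -0.103,"ax": -0.8,"ay": -0.175,"az": 0.141},{"tx": -0.012,"ty": 0.223,"tz": -0.103,"ax": -0.8,"ay": -0.175,"az": 0.141},{"tx": -0.012,"ty": 0.223,"tz": -0.103,"ax": -0.8,"ay": -0.175,"az": 0.141},{"tx": -0.012,"ty": 0.223,"tz": -0.103,"ax": -0.8,"ay": -0.175,"az": 0.141},{"tx": -0.012,"ty": 0.223,"tz": -0.103,"ax": -0.8,"ay": -0.175,"az": 0.141},{"tx": -0.012,"ty": 0.223,"tz": -0.103,"ax": -0.8,"ay": -0.175,"az": 0.141},{"tx": 0,"ty": 0,"tz": 0,"ax": 0,"ay": 0,"az": 0},{"tx": 0,"ty": 0,"tz": 0,"ax": 0,"ay": 0,"az": 0},{"tx": 0,"ty": 0,"tz": 0,"ax": 0,"ay": 0,"az": 0}]'

```text
clock: 32.8
tcp_pos: [0.5961, -0.1355, 0.1591]
orientation: [-0.084, 1.219, 0.119]
contact_force: [0.4, 0.5, -1.3]
grip_width: 0.0466
```

```bash
python3 - <<'E'
from h import *
f=r.grab_frame("wrist");cv2.imwrite("pics/w13.png",f[:,:,::-1])
plan(lane("w",.105,.04),4)
E
```

```text
4 rows: t [ 0.401  0.005 -0.004] a [-0.001  0.001  0.002] max 0.4
```

View pics/w13.png

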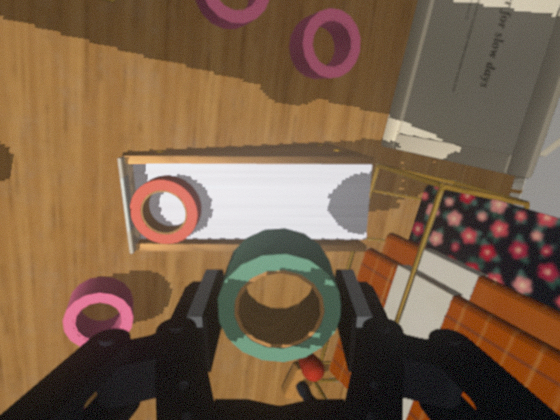

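The low roll sits at the front stop at (165,210), flat. The tall roll is held level above the lane. That makes 15 pictures viewed. Lowering and releasing.

Request:
servo_tool --steps '[{"tx": 0.4,"ty": 0.005,"tz": 0,"ax": 0,"ay": 0,"az": 0},{"tx": 0.4,"ty": 0.005,"tz": 0,"ax": 0,"ay": 0,"az": 0},{"tx": 0.4,"ty": 0.005,"tz": 0,"ax": 0,"ay": 0,"az": 0},{"tx": 0.4,"ty": 0.005,"tz": 0,"ax": 0,"ay": 0,"az": 0},{"tx": 0.2,"ty": 0,"tz": 0,"ax": 0,"ay": 0,"az": 0},{"tx": 0.2,"ty": 0,"tz": 0,"ax": 0,"ay": 0,"az": 0},{"tx": 0.2,"ty": 0,"tz": 0,"ax": 0,"ay": 0,"az": 0},{"tx": 0,"ty": 0,"tz": 0,"ax": 0,"ay": 0,"az": 0},{"tx": 0,"ty": 0,"tz": 0,"ax": 0,"ay": 0,"az": 0}]'

```text
clock: 33.98
tcp_pos: [0.6331, -0.1291, 0.0562]
orientation: [-0.085, 1.219, 0.12]
contact_force: [-0.2, -0.7, -0.4]
grip_width: 0.0466
```

Request:
servo_tool --steps '[{"tx": 0,"ty": 0,"tz": 0,"ax": 0,"ay": 0,"az": 0},{"tx": 0,"ty": 0,"tz": 0,"ax": 0,"ay": 0,"az": 0},{"tx": 0,"ty": 0,"tz": 0,"ax": 0,"ay": 0,"az": 0},{"tx": -0.4,"ty": 0,"tz": 0,"ax": 0,"ay": 0,"az": 0},{"tx": -0.8,"ty": 0,"tz": 0,"ax": 0,"ay": 0,"az": 0},{"tx": -0.8,"ty": 0,"tz": 0,"ax": 0,"ay": 0,"az": 0},{"tx": -0.6,"ty": 0,"tz": 0,"ax": 0,"ay": 0,"az": 0},{"tx": 0,"ty": 0,"tz": 0,"ax": 0,"ay": 0,"az": 0},{"tx": 0,"ty": 0,"tz": 0,"ax": 0,"ay": 0,"az": 0}]' --grip 50

```text
clock: 35.1
tcp_pos: [0.5885, -0.1353, 0.1781]
orientation: [-0.085, 1.219, 0.12]
contact_force: [-0.3, 0.4, 0.1]
grip_width: 0.0687
```

```bash
python3 - <<'E'
from h import *
w=r.grab_frame("wrist");m=r.camera_model("wrist");s=r.grab_frame("scene")
for k in "L",lane("w",.024,.015)[0],"T",lane("w",.072,.027)[0]: print(k if isinstance(k,str) else proj(m,k).round(1))
a=w[90:390,60:460];b=s[130:355,150:450]
cv2.imwrite("pics/fin.png",np.hstack([a,cv2.resize(b,(400,300))])[:,:,::-1])
E
```

```text
L
[172.6 202.8]
T
[234.5 207.7]
```

View pics/fin.png

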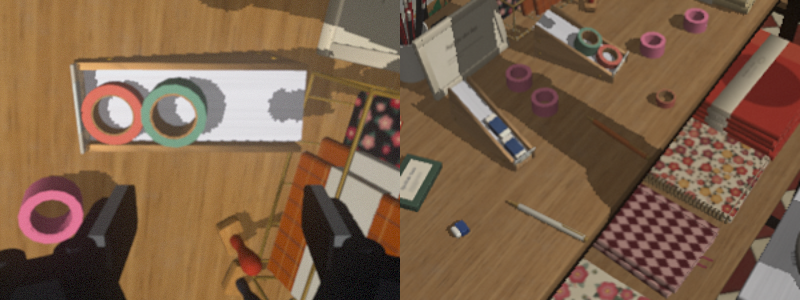

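In the wrist view the low roll is at about (172,203) and the tall one at (234,205), against (172.6,202.8) and (234.5,207.7) expected when seated. The scene view shows both erasers in line, and the testers look undisturbed. Handing in.

```bash
python3 -c "
from bench import r
print(r.hand_in(), r.get_obs()['clock'])"
```

```text
the job is handed in; nothing more can be done
the job is handed in; nothing more can be done
```

All four stock pieces are in their displays, and I handed the job in at about 35 s of the 93 s allowed. I picked up each piece with the gripper tilted to the lane's slope when placing, set it just above the floor, and let it slide down.

- **Narrow lane:** the two erasers lie flat and lengthwise, one behind the other, with the front one against the stop. I judged this by eye from the wrist and scene pictures.
- **Wide lane:** the low roll is at the stop with the tall roll behind it. The low roll's position matched the expected seated spot to about 1 px. The tall roll was about 3 px off across the lane, roughly 2 mm.
- **Testers and pink rolls:** I never touched them, and in the last scene picture the stub and the used-up roll appear where they started. I did not measure their positions again.

- **Failed or disagreeing checks:**
  - The first move call was refused because of missing keys, and nothing moved.
  - Some colour masks missed or picked up extra pixels, so I used the picture or the mask edges there.
  - The top and wrist cameras disagreed by 2–4 mm on some positions; I took a value in between.
- **Forces:** the tool force stayed below 9 N in every reading I saw.

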